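Shift the bead lathe into third gear

ROBOT

A 6-joint arm with a two-finger parallel gripper is mounted at the origin on the work surface. World frame = base frame: x ahead of the robot, y to its left, z up, the work surface at z = 0. Lengths are in m, angles in degrees, forces in N, time in s.
With the tool pointing down it reaches from about 0.325 to 0.875 m from the base axis. Payload 4.4 kg.
Tool frame: the origin (TCP) lies on the mounting face of the last link; the fingertips stand 173 mm ahead of it and the grasp point (between the pads) lies 155 mm ahead of it; z points along the fingers, y is the direction in which the jaws open and shut (so a half turn about z gives the same grasp; the last joint's range is limited). The gripper opens to 85 mm and grips with 20 to 120 N. Pads are 22 mm wide; open, the fingers measure 114 mm over their backs; the gripper's body (76 mm by 85 mm) begins 54 mm behind the grasp point. The pads swing forward as they close: fully open they stand 13 mm farther back than shut.
Start: joints at [-75.029, 11.837, 88.321, -0, 79.842, -8.623], TCP at [0.23, -0.527, 0.405] pointing down, gripper open.
Joint ranges: [-156.59, 156.59], [-49.26, 127.26], [12.9, 141.05], [-63.56, 243.56], [4.71, 150.69], [-161.64, 161.64]. Speed limits (degrees/s): [159.86, 159.86, 180, 180, 180, 180].

INTERFACE

Orientations are given as [roll, pitch, yaw] about the fixed x, y, z axes, in that order (R = Rz(yaw) Ry(pitch) Rx(roll)).
In Python, from cell import readout, cams, ticket, models gives the robot as it stands. The module is installed in compiled form; this text tells all that it offers.
- The arm moves only by the shell command python3 -m crank 'ROWS' [FORCE]. ROWS is JSON, a list of rows, each an object with "claw": the closure in counts, from 0 (fully open) to 255 (shut); "travel": the shift along the tool's x, y, z in m, a list of three; "spin": the turn about the tool's z in rad. In form: [{"claw": claw, "travel": [x, y, z], "spin": spin}, ...]. A call has 1 to 12 rows; each row is the pose to reach, as a shift and turn from the pose commanded when the call began, along the tool's axes at that moment; what a row does not reach only later rows make up. A row lasts 1/12 s, in which the tool goes at most 41.7 mm and 7.16 degrees, less where a joint would pass 70% of its speed; a pose out of reach is approached as far as the arm can. A call with a gripper value outside its range is refused whole. The fingers move at their own pace and stop on an object; FORCE is the grip in N (left out, the last holds). Time passes only in rows, so rows that repeat a pose let the fingers close. It gives the time, the measured TCP pose, the force and the opening at its end, in the units of the state.
- readout.observe(): the state, without advancing time (a new reading comes with each control period).
- cams.read_camera(name): name is "side" or "top"; returns the picture (400x640x3 uint8, red, green, blue); there is no depth.
- cams.camera_params(name): a dict with "fx", "fy", "cx", "cy" (pixels), "k1" (the pictures are not rectified: a ray, as slopes to the right and down, at radius r is drawn at 1 + k1 r^2 times it, then the intrinsics apply), "R" (3x3) and "t" (3): a world point X has camera coordinates R X + t. Camera axes: x right, y down, z forward; pixel columns grow to the right and rows downward; lengths in m; the calibration is good to about 2 mm. A picture is of the moment at which its call begins. camera_params takes no time and is no camera call.
- ticket.sign_off(): hands the job in, once; it reports no verdict.
Trained networks look in the newest picture that a camera, given by its name, has taken for a name from the list of things; names that differ only in an ending like _2 or _b are one class to them, and where a whole thing is asked for, a point or a joint stands for the part that bears it (a point fixed in the world has none). Each returns a list of dicts, best first, with "p" (0 to 1); they miss things now and then, are a little off and sometimes report something else, mostly with a low value. They report only what shows in the picture. A call takes as long as a camera call.
- models.look_for(camera, label): "pixel" ([column, row] in pixels, amid what is visible of it).
- models.cut_out(camera, label): "pixels" (400x640 bool, what is visible of it) and "pixel" ([column, row] in pixels, amid what is visible of it).
- models.mark_of(camera, label): "pixel" ([column, row] in pixels: a listed point, or the origin of a listed thing).
The state is a dict: "clock": time; "joint_pos": joint angles; "qd": joint speeds; "tau": joint torques, N m; "tcp_pos": TCP position; "orientation": TCP orientation; "ft_force": force on the tool from outside, world axes, zero at the start; "torque": the same for the moment, N m; "width": finger opening in m.
Only numpy, scipy, OpenCV 4.12 (cv2) and the standard library are available. Lean on these libraries where they do the work, as an engineer would, in place of code of your own. Each camera call takes 0.05 s, during which the arm holds its last target.

TASK

Put the small green bead lathe into third gear: push its gearstick along the left-hand leg of the H-shaped gate to neutral, push it across to the right-hand side, then push it forward (away from you) until it is fully home in the third slot, the one marked with three dots. Only push it, with closed fingertips or the outside of a finger: do not take the stick or its knob between the fingers, and do not force it. Leave the stick standing in third and do not disturb the loose things on and around the machine.

Things in the scene. Friction and masses are not known exactly. Their poses are not given: they have to be found in the camera images.
- lathe: Small green bead lathe on a 620 x 340 mm plywood board, fixed; place and turn vary. Origin on the table below the gate's centre; x forward (away from the operator), y to the operator's left, z up. Headstock 150 (x) x 130 (y) mm round the origin, top at z 174 mm; belt cover at y 65 to 120, top 160; chuck to tailstock at y -65 to -425, below 190; motor at x 76 to 160, below 120.
- gate_center (a point): Centre of the H cut in the aluminium plate (96 x 86 mm) on the headstock, on the plate's upper face, 184 mm over the table; axes as the lathe. Legs run along x, 15.7 mm left and right of the centre, 16 mm wide; the neutral channel between them is 17.5 mm wide with rounded corners. One dot: left forward; two: left back; three: right forward; four: right back.
- third_slot (a point): Forward end of the right-hand leg, on the plate's upper face: the third slot. Three dots are punched in the plate just beyond it. Axes as the lathe.
- stick_pivot (a point): Point about which the gearstick tilts, inside the headstock, straight below the gate's centre, 110 mm over the table; axes as the lathe. The knob's centre is always 165 mm from it: 275 mm over the table when upright, 264 mm in third. In third it is 49 mm forward and 34 mm to the right of this point.
- gearstick: Steel rod, 12 mm thick, with a black pear-shaped knob 40 mm across (widest at the centre) and 44 mm high. Origin in the knob's centre, 20 mm below its top; z up along the stick. Stiff by friction (about 2 to 3 N at the knob), no spring, stays wherever it is left, guided by the edges of the gate.
- shift_fore (a joint): Tilt of the gearstick forward (positive, away from the operator) or back (negative), rad; 0 = neutral, +0.30 = end of a forward slot (first or third), -0.30 = end of a rear slot. At the start anywhere from -0.29 to +0.29, in the left leg.
- shift_across (a joint): Tilt of the gearstick to the right (positive, towards the chuck) or left (negative), rad; about -0.22 in the left leg, +0.22 in the right leg, each with some 0.025 of play. It can change only while shift_fore is near 0 (within about 0.04; the rounded corners guide it in from a little farther).
- chuck_key: Steel T-handled chuck key, 70 x 60 mm, 12 mm high, lying on the belt cover; loose, to be left alone. Origin at the underside of its middle.
- wax_tin: Round brass-coloured tin, 40 mm across, 24 mm high, on the belt cover; loose, to be left alone. Origin at the centre of its underside.
- bead_bowl: Small blue ceramic bowl, 68 mm across, 32 mm high, on the lathe's board in front of the headstock; loose, to be left alone. Origin at the centre of its underside.
- gouge: Turning gouge, wooden handle and steel blade, 160 mm long, 24 mm thick, lying on the board in front of the bed; loose, to be left alone. Origin under its middle, y along it, blade to +y.
- bead_jar: Amber glass jar with white cap, 60 mm across, 85 mm high, on the table to the left of the lathe; loose, to be left alone. Origin at the centre of its underside.
- green_cup: Green glass cup, 70 mm across, 90 mm high, on the table to the left; loose, to be left alone. Origin at the centre of its underside.
- bead_string_box: Cardboard box with an orange lid, 72 (x) by 102 (y) mm, 38 mm high, on the table to the left; loose, to be left alone. Origin at the centre of its underside.

How it is judged (in metres and radians):
On the way:
1. the gearstick has been pushed across in neutral to the right-hand side of the gate (value of joint shift_across above 0.17 rad and value of joint shift_fore below 0.12 rad), for 0.1 s.
At the end, for the whole second after the job is handed in: The gearstick stands still in the third slot, right-hand leg (shift_across over 0.17) and fully forward (shift_fore over 0.265 of 0.30) (value of joint shift_fore above 0.265 rad and value of joint shift_across above 0.17 rad and velocity of joint shift_fore between -0.02 and 0.02 rad/s); the robot touches nothing.
It fails at once if the gearstick or its knob is taken between the fingers (the grasp point comes within 24 mm of the knob's centre, or within 12 mm of the stick's axis from the knob's top down to 90 mm below its centre) (distance between the grasp point and gearstick below 0.024 m or (x of the grasp point in the frame of gearstick between -0.012 and 0.012 m and y of the grasp point in the frame of gearstick between -0.012 and 0.012 m and z of the grasp point in the frame of gearstick between -0.09 and 0.02 m)).
It fails at once if the gearstick is forced (pushed with more than 40 N) (contact force between the fingers and gearstick above 40 N).
It fails at once if a loose thing on or around the machine is moved by more than 20 mm or lifted (distance of any of chuck_key, wax_tin, bead_bowl, gouge, bead_jar, green_cup, bead_string_box from where it was at the start of the episode above 0.02 m).
It also fails if it takes over 45 s, if anything falls off the work surface, if the arm or the gripper's body presses on something with over 40 N, if the wrist force passes 120 N, or if a joint passes its speed limit or range.

## Working session

There is one attempt and no reset: what is moved stays moved. The work goes in short steps, Python scripts to look and compute and a shell command to move; the robot and the scene stay as the last step left them, time stands still between calls to the robot, and variables do not carry over. Pictures are saved under pics/ and viewed, and the job is handed in when it is done.

```bash
mkdir -p pics; python3 - <<'E'
from cell import readout, cams, models
import cv2
print(readout.observe())
for c in("side","top"):
    im=cams.read_camera(c); cv2.imwrite(f"pics/{c}0.png",im[:,:,::-1])
    print(c,cams.camera_params(c))
    for l in("gate_center","third_slot","stick_pivot","gearstick","lathe"):
        print(l,[(r["p"],r["pixel"]) for r in models.mark_of(c,l)[:2]])
E
```

```text
{'clock': 0.0, 'joint_pos': array([-7.50264280e+01,  1.18860699e+01,  8.84046473e+01, -7.35226556e-05,
        7.98415947e+01, -8.62312831e+00]), 'qd': array([ 0.03590247,  0.01891532,  0.00659056,  0.03999624,  0.01496851,
       -0.0733135 ]), 'tau': array([ 4.84677385e-04, -3.83030283e+01, -2.91596407e+01, -2.29072693e-04,
        1.05397735e-02, -9.40345615e-06]), 'tcp_pos': array([ 0.23006483, -0.52657567,  0.40350851]), 'orientation': array([-1.79869173e+02, -1.97665674e-02,  2.35966908e+01]), 'ft_force': array([-0.1510696 , -0.28966238, -0.96002111]), 'torque': array([-0.03319971, -0.01537291,  0.0340876 ]), 'width': 0.08561352293366102}
side {'fx': 411.96179799506626, 'fy': 411.96179799506626, 'cx': 318.4360495596385, 'cy': 202.44666206193716, 'k1': -0.09863849626145321, 'R': array([[-0.85358316, -0.52068634,  0.01677861],
       [-0.39447302,  0.62496858, -0.67365073],
       [ 0.34027463, -0.58163563, -0.73885937]]), 't': array([0.48263305, 0.21526183, 1.25098449])}
gate_center [(0.66, [288.1, 181.3])]
third_slot [(0.96, [287.6, 173.2])]
stick_pivot []
gearstick [(0.63, [276.9, 167.7])]
lathe [(0.72, [289.3, 220.0]), (0.61, [253.3, 315.0])]
top {'fx': 442.0471769857707, 'fy': 442.0471769857707, 'cx': 312.7720660082343, 'cy': 198.42926891548345, 'k1': -0.04176339762903932, 'R': array([[ 3.89591578e-02, -9.99240608e-01,  6.25837619e-04],
       [-9.71178524e-01, -3.80124250e-02, -2.35302635e-01],
       [ 2.35147737e-01,  8.55939242e-03, -9.71921951e-01]]), 't': array([0.12295771, 0.54234198, 1.13877533])}
gate_center [(0.6, [321.6, 165.6]), (0.43, [190.0, 270.3])]
third_slot [(0.66, [328.5, 156.3])]
stick_pivot []
gearstick [(0.87, [309.1, 144.7])]
lathe [(0.65, [376.5, 241.4])]
```

View pics/side0.png

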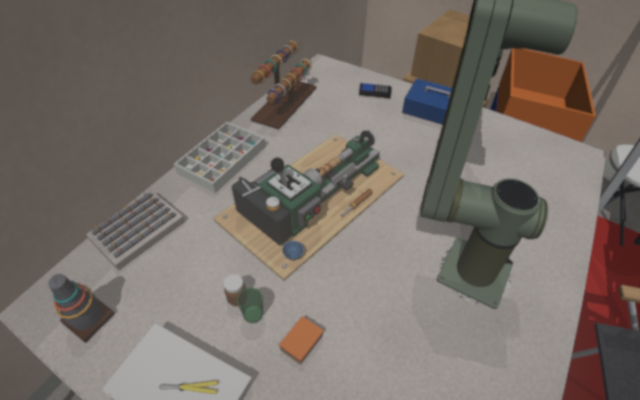

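View pics/top0.png

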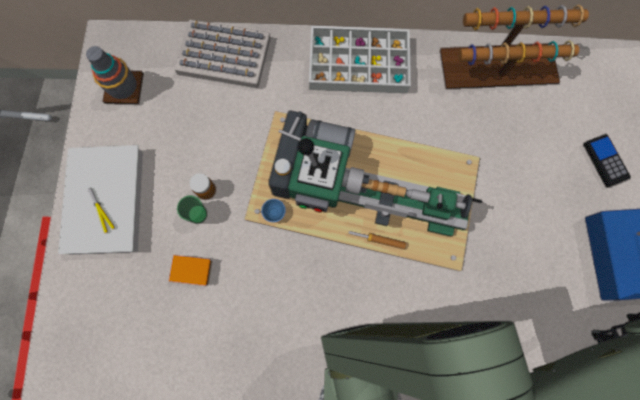

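```bash
cat > h.py <<'E'
import numpy as np, cv2
from cell import cams
P={c:cams.camera_params(c) for c in("side","top")}
def proj(c,X):
    p=P[c]; v=p["R"]@np.asarray(X,float)+p["t"]; s=v[:2]/v[2]; s=s*(1+p["k1"]*(s@s))
    return np.array([p["fx"]*s[0]+p["cx"],p["fy"]*s[1]+p["cy"]])
def ray(c,px):
    p=P[c]; d=np.array([(px[0]-p["cx"])/p["fx"],(px[1]-p["cy"])/p["fy"]]); s=d.copy()
    for _ in range(20): s=d/(1+p["k1"]*(s@s))
    R=p["R"]; return -R.T@p["t"], R.T@np.array([s[0],s[1],1])
def onz(c,px,z):
    o,d=ray(c,px); return o+d*(z-o[2])/d[2]
def tri(a,b):
    o1,d1=ray("side",a);o2,d2=ray("top",b)
    A=np.c_[d1,-d2]; s=np.linalg.lstsq(A,o2-o1,rcond=None)[0]
    p,q=o1+s[0]*d1,o2+s[1]*d2
    return (p+q)/2,np.linalg.norm(p-q)
def L(c,yaw,p):
    a=np.radians(yaw);x,y,z=p
    return np.array([c[0]+x*np.cos(a)-y*np.sin(a),c[1]+x*np.sin(a)+y*np.cos(a),z])
E
python3 - <<'E'
from h import *
print(tri([288.1,181.3],[321.6,165.6]),tri([287.6,173.2],[328.5,156.3]),tri([276.9,167.7],[309.1,144.7]))
for px in([279,113],[247,220],[463,268],[480,157]): print(onz("top",px,.015))
for px in([288.1,181.3],[287.6,173.2]): print(onz("side",px,.184))
for px in([321.6,165.6],[328.5,156.3]): print(onz("top",px,.184))
im=cv2.imread("pics/top0.png");cv2.imwrite("pics/topc.png",cv2.resize(im[100:230,240:400],None,fx=5,fy=4.6,interpolation=cv2.INTER_CUBIC)[:600,:800])
im=cv2.imread("pics/side0.png");cv2.imwrite("pics/sidec.png",cv2.resize(im[140:240,220:350],None,fx=6,fy=6,interpolation=cv2.INTER_CUBIC)[:600,:800])
E
```

```text
(array([0.59739206, 0.12511473, 0.17953843]), np.float64(0.005577854369703245)) (array([0.61445338, 0.10784216, 0.19262956]), np.float64(0.0015790182405096503)) (array([0.619006  , 0.15524055, 0.25146366]), np.float64(0.005659059125622577))
[0.80719706 0.25534719 0.015     ]
[0.47966346 0.32655885 0.015     ]
[ 0.36859586 -0.27603814  0.015     ]
[ 0.6928124  -0.33926066  0.015     ]
[0.59772298 0.12896356 0.184     ]
[0.61897921 0.10048816 0.184     ]
[0.59316702 0.12429375 0.184     ]
[0.61824074 0.10786402 0.184     ]
```

View pics/topc.png

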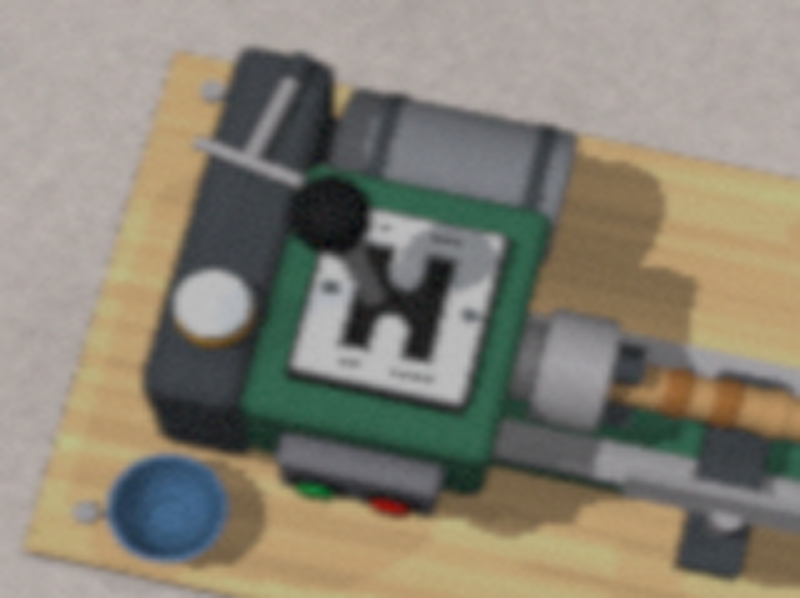

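View pics/sidec.png

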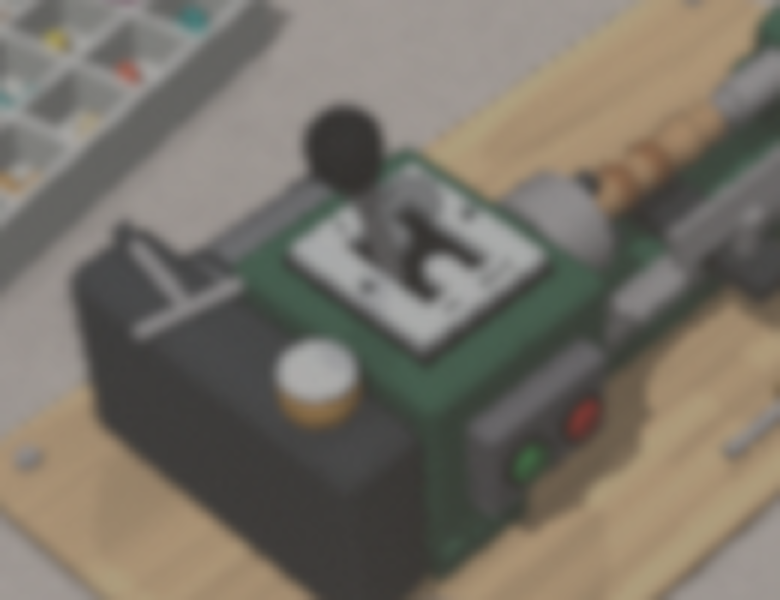

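```bash
cat > fit.py <<'E'
from h import *
from scipy.optimize import least_squares
co={'FL':(.048,.043),'FR':(.048,-.043),'BL':(-.048,.043),'BR':(-.048,-.043)}
t={'BL':(290,374),'BR':(465,407),'FR':(509,235)}
s={'FL':(287,250),'BL':(425,355),'BR':(553,255),'FR':(408,163)}
obs=[("top",k,np.array([v[0]/5+240,v[1]/4.6+100])) for k,v in t.items()]+[("side",k,np.array([v[0]/6+220,v[1]/6+140])) for k,v in s.items()]
def f(q): return np.concatenate([proj(c,L(q[:2],q[2],(*co[k],.184)))-o for c,k,o in obs])
r=least_squares(f,[.6,.12,-11]); print(r.x, np.round(r.fun.reshape(-1,2),1))
def knob(q,a,b,l=.165):
    u=np.array([np.tan(a),-np.tan(b),1]);u/=np.linalg.norm(u)
    return L(q[:2],q[2],np.array([0,0,.11])+l*u)
K=[("top",np.array([306,146.3])),("side",np.array([277.3,165]))]
def g(v): return np.concatenate([proj(c,knob(r.x,*v))-o for c,o in K])
if __name__=="__main__":
    m=least_squares(g,[0.1,-.2]); print(m.x,m.fun,knob(r.x,*m.x))
    print(tri(K[1][1],K[0][1]))
E
python3 fit.py
```

```text
[  0.5913368    0.12885408 -10.38021398] [[ 0.6 -0.6]
 [-0.4 -0.4]
 [-1.2  0.9]
 [ 0.7  0.2]
 [ 0.5 -1.5]
 [-0.9 -0.2]
 [ 0.6  0.4]]
[ 0.07503019 -0.22124364] [ 0.194243    0.34601027 -0.44497094 -0.04207642] [0.60971429 0.16219971 0.27054699]
(array([0.60921021, 0.16232957, 0.27129013]), np.float64(0.002087498856302134))
```

```bash
cat > go.py <<'E'
import sys; from h import *
from cell import readout
Q=(.5913,.1289,-10.4)
def rep(tgt=None):
    s=readout.observe(); p=s["tcp_pos"]; yaw=s["orientation"][2]; a=np.radians(Q[2]); R=np.array([[np.cos(a),np.sin(a)],[-np.sin(a),np.cos(a)]])
    print("t",round(s["clock"],2),"lathe xy",np.round(R@(p[:2]-Q[:2]),4),"tip z",round(p[2]-.173,4),"ori",np.round(s["orientation"],2),"F lathe",np.round(R@s["ft_force"][:2],1),np.round(s["ft_force"][2],1),"w",round(s["width"],4), "J",np.round(s["joint_pos"],0))
    if tgt:
        w=L(Q[:2],Q[2],(tgt[0],tgt[1],tgt[2]+.173))-p; y=np.radians(yaw)
        print("travel",np.round([w[0]*np.cos(y)+w[1]*np.sin(y),w[0]*np.sin(y)-w[1]*np.cos(y),-w[2]],4),"spin",round(np.radians(yaw-Q[2]),4))
rep([float(v) for v in sys.argv[1:4]] if len(sys.argv)>3 else None)
E
python3 -m crank '[{"claw":255,"travel":[0,0,-0.04],"spin":0.12},{"claw":255,"travel":[0,0,-0.08],"spin":0.24},{"claw":255,"travel":[0,0,-0.09],"spin":0.36},{"claw":255,"travel":[0,0,-0.09],"spin":0.48},{"claw":255,"travel":[0,0,-0.09],"spin":0.593},{"claw":255,"travel":[0,0,-0.09],"spin":0.593}]' 20
python3 go.py 0.058 0.036 0.32
```

```text
clock: 1.1
tcp_pos: [0.2301, -0.5269, 0.4954]
orientation: [179.9, -0.0, -10.5]
ft_force: [0.5, -0.4, -0.3]
width: 0.0125
t 1.1 lathe xy [-0.2368 -0.7102] tip z 0.3224 ori [ 1.7994e+02 -3.0000e-02 -1.0480e+01] F lathe [ 0.6 -0.3] -0.3 w 0.0125 J [-75.   9.  81.   0.  90.  25.]
travel [ 0.2938 -0.7467  0.0024] spin -0.0014
```

```bash

python3 -m crank '[{"claw":255,"travel":[0.16,-0.4,0],"spin":0},{"claw":255,"travel":[0.16,-0.4,0],"spin":0},{"claw":255,"travel":[0.16,-0.4,0],"spin":0},{"claw":255,"travel":[0.16,-0.4,0],"spin":0},{"claw":255,"travel":[0.16,-0.4,0],"spin":0},{"claw":255,"travel":[0.16,-0.4,0],"spin":0},{"claw":255,"travel":[0.16,-0.4,0],"spin":0},{"claw":255,"travel":[0.16,-0.4,0],"spin":0},{"claw":255,"travel":[0.16,-0.4,0],"spin":0},{"claw":255,"travel":[0.16,-0.4,0],"spin":0},{"claw":255,"travel":[0.16,-0.4,0],"spin":0},{"claw":255,"travel":[0.16,-0.4,0],"spin":0}]'
python3 go.py 0.058 0.036 0.32
```

```text
clock: 2.1
tcp_pos: [0.4608, -0.1593, 0.4944]
orientation: [-179.9, 0.0, -9.9]
ft_force: [-0.3, 0.1, 0.6]
width: 0.0002
t 2.1 lathe xy [-0.0763 -0.307 ] tip z 0.3214 ori [-179.93    0.     -9.89] F lathe [-0.3  0. ] 0.6 w 0.0002 J [-29.  -2.  93.   0.  89.  71.]
travel [ 0.1374 -0.3418  0.0014] spin 0.009
```

```bash

python3 -m crank '[{"claw":255,"travel":[0.137,-0.342,0],"spin":0},{"claw":255,"travel":[0.137,-0.342,0],"spin":0},{"claw":255,"travel":[0.137,-0.342,0],"spin":0},{"claw":255,"travel":[0.137,-0.342,0],"spin":0},{"claw":255,"travel":[0.137,-0.342,0],"spin":0},{"claw":255,"travel":[0.137,-0.342,0],"spin":0},{"claw":255,"travel":[0.137,-0.342,0],"spin":0},{"claw":255,"travel":[0.137,-0.342,0],"spin":0},{"claw":255,"travel":[0.137,-0.342,0],"spin":0},{"claw":255,"travel":[0.137,-0.342,0],"spin":0},{"claw":255,"travel":[0.137,-0.342,0],"spin":0},{"claw":255,"travel":[0.137,-0.342,0],"spin":0}]'
python3 go.py 0.058 0.036 0.25
cat > snap.py <<'E'
import sys; from h import *
from cell import models
n=sys.argv[1]; out=[]
for c,(x,y) in (("top",(250,90)),("side",(220,110))):
    im=cams.read_camera(c)[:,:,::-1]; out.append(cv2.resize(im[y:y+130,x:x+130],(400,400),interpolation=cv2.INTER_CUBIC))
cv2.imwrite(f"pics/{n}.png",np.hstack(out))
E
python3 snap.py a
```

```text
clock: 3.1
tcp_pos: [0.6561, 0.1482, 0.4939]
orientation: [179.9, 0.1, -10.4]
ft_force: [-0.1, -0.6, 0.8]
width: -0.0
t 3.1 lathe xy [0.0602 0.0307] tip z 0.3209 ori [ 1.7992e+02  8.0000e-02 -1.0360e+01] F lathe [ 0.1 -0.6] 0.8 w -0.0 J [  5.  21.  66.  -0.  93. 106.]
travel [-0.0022 -0.0053  0.0709] spin 0.0006
```

View pics/a.png

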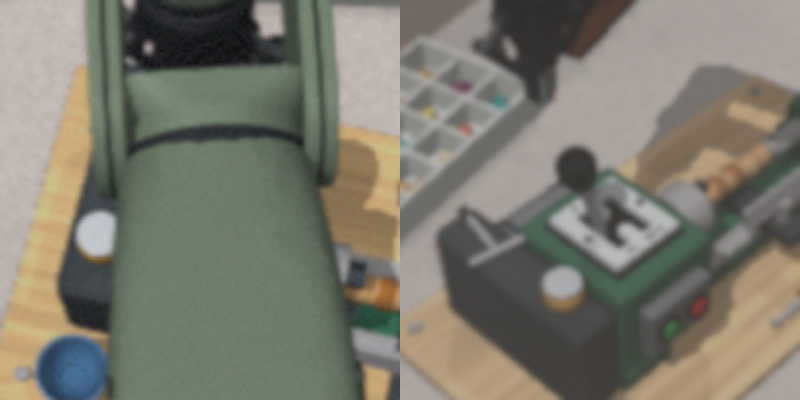

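The side view shows the fingertips (about 540,90 in the crop) ahead of and above the knob (577,165). The arm hides the stick from the top camera. Next I lower the fingers.

```bash

python3 -m crank '[{"claw":255,"travel":[-0.002,-0.005,0.03],"spin":0},{"claw":255,"travel":[-0.002,-0.005,0.06],"spin":0},{"claw":255,"travel":[-0.002,-0.005,0.07],"spin":0},{"claw":255,"travel":[-0.002,-0.005,0.07],"spin":0}]'
python3 go.py 0.031 0.036 0.25
python3 snap.py b
```

```text
clock: 3.53
tcp_pos: [0.6536, 0.1531, 0.4206]
orientation: [179.9, 0.5, -10.5]
ft_force: [-0.9, -0.5, -0.0]
width: -0.0002
t 3.53 lathe xy [0.0569 0.0351] tip z 0.2476 ori [179.85   0.45 -10.47] F lathe [-0.8 -0.6] -0.0 w -0.0002 J [  6.  23.  72.  -0.  85. 106.]
travel [-0.0259 -0.0009 -0.0024] spin -0.0011
```

View pics/b.png

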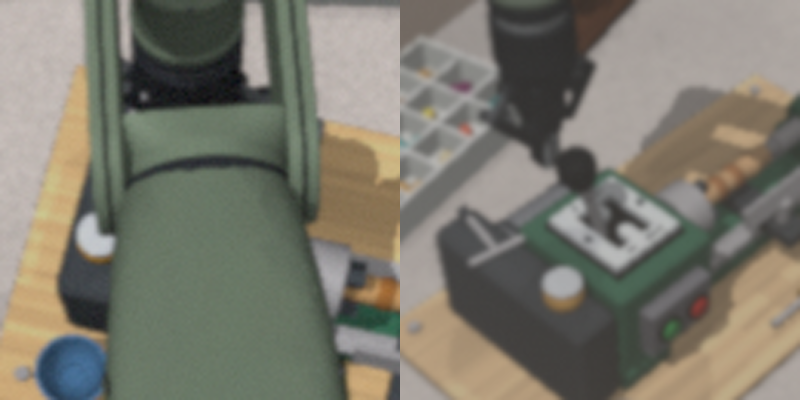

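```bash

python3 -m crank '[{"claw":255,"travel":[-0.004,-0.001,-0.003],"spin":0},{"claw":255,"travel":[-0.008,-0.001,-0.003],"spin":0},{"claw":255,"travel":[-0.011,-0.001,-0.003],"spin":0},{"claw":255,"travel":[-0.014,-0.001,-0.003],"spin":0},{"claw":255,"travel":[-0.017,-0.001,-0.003],"spin":0},{"claw":255,"travel":[-0.02,-0.001,-0.003],"spin":0}]'
python3 go.py 0.031 0.036 0.25
python3 snap.py c
```

```text
clock: 4.13
tcp_pos: [0.6358, 0.1593, 0.4291]
orientation: [-179.9, -0.3, -10.4]
ft_force: [2.9, -0.2, 3.0]
width: -0.0005
t 4.13 lathe xy [0.0382 0.038 ] tip z 0.2561 ori [-179.94   -0.25  -10.38] F lathe [2.8 0.3] 3.0 w -0.0005 J [  7.  21.  74.  -0.  85. 107.]
travel [-0.0072  0.002   0.0061] spin 0.0004
```

View pics/c.png

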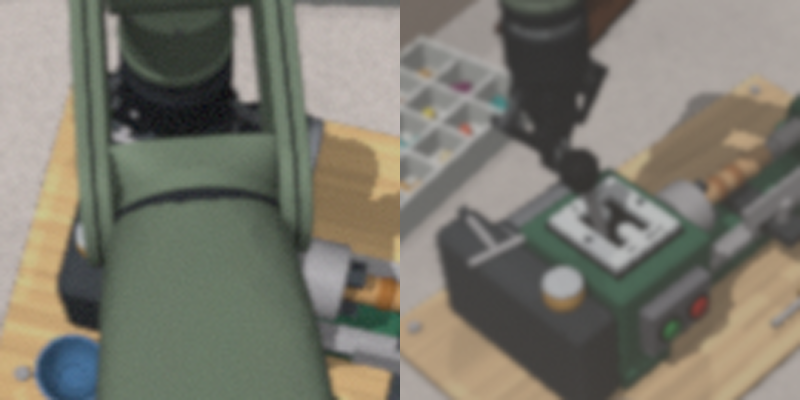

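```bash

cat > pred.py <<'E'
from fit import *
for b in(-.22,0,.22):
  for a in(0,.075,.15,.3):
    p=proj("side",knob(r.x,a,b)); print(b,a,np.round(p,1),"crop",np.round((p-[220,110])*400/130+[400,0]))
E
python3 pred.py
python3 -m crank '[{"claw":255,"travel":[-0.003,-0.001,0.003],"spin":0},{"claw":255,"travel":[-0.005,-0.001,0.003],"spin":0},{"claw":255,"travel":[-0.007,-0.001,0.003],"spin":0},{"claw":255,"travel":[-0.007,-0.001,0.003],"spin":0}]'
python3 go.py 0.031 0.036 0.25
python3 snap.py d
```

```text
[  0.5913368    0.12885408 -10.38021398] [[ 0.6 -0.6]
 [-0.4 -0.4]
 [-1.2  0.9]
 [ 0.7  0.2]
 [ 0.5 -1.5]
 [-0.9 -0.2]
 [ 0.6  0.4]]
-0.22 0 [279.9 166.8] crop [584. 175.]
-0.22 0.075 [276.9 164.9] crop [575. 169.]
-0.22 0.15 [274.1 163.3] crop [566. 164.]
-0.22 0.3 [268.8 160.7] crop [550. 156.]
0 0 [288.8 159.5] crop [612. 152.]
0 0.075 [285.7 157.6] crop [602. 147.]
0 0.15 [282.7 156.1] crop [593. 142.]
0 0.3 [277.  153.8] crop [575. 135.]
0.22 0 [297.6 154.4] crop [639. 137.]
0.22 0.075 [294.5 152.7] crop [629. 131.]
0.22 0.15 [291.6 151.2] crop [620. 127.]
0.22 0.3 [285.6 149.2] crop [602. 121.]
clock: 4.57
tcp_pos: [0.6284, 0.1616, 0.4244]
orientation: [180.0, 0.0, -10.4]
ft_force: [2.8, -0.0, 0.4]
width: -0.0001
t 4.57 lathe xy [0.0306 0.0389] tip z 0.2514 ori [ 1.7999e+02  4.0000e-02 -1.0370e+01] F lathe [2.7 0.5] 0.4 w -0.0001 J [  7.  20.  76.   0.  84. 107.]
travel [0.0004 0.0029 0.0014] spin 0.0004
```

View pics/d.png

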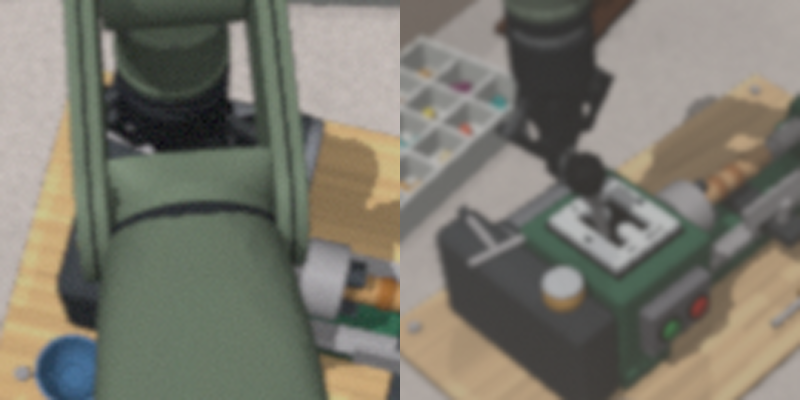

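```bash

python3 -m crank '[{"claw":255,"travel":[0.02,0,0],"spin":0},{"claw":255,"travel":[0.03,0,0],"spin":0},{"claw":255,"travel":[0.03,-0.03,0],"spin":0},{"claw":255,"travel":[0.03,-0.056,0],"spin":0},{"claw":255,"travel":[0.03,-0.06,0],"spin":0},{"claw":255,"travel":[0,-0.06,0],"spin":0},{"claw":255,"travel":[-0.031,-0.06,0],"spin":0},{"claw":255,"travel":[-0.031,-0.06,0],"spin":0},{"claw":255,"travel":[-0.031,-0.06,0],"spin":0}]'
python3 go.py 0.0 0.0345 0.25
python3 snap.py e
```

```text
clock: 5.42
tcp_pos: [0.6071, 0.2265, 0.4232]
orientation: [179.9, 0.2, -10.3]
ft_force: [0.5, -0.1, 0.5]
width: 0.0001
t 5.42 lathe xy [-0.0021  0.0989] tip z 0.2502 ori [179.89   0.25 -10.29] F lathe [ 0.5 -0. ] 0.5 w 0.0001 J [ 13.  20.  76.  -0.  84. 113.]
travel [0.002  0.0644 0.0002] spin 0.0019
```

View pics/e.png

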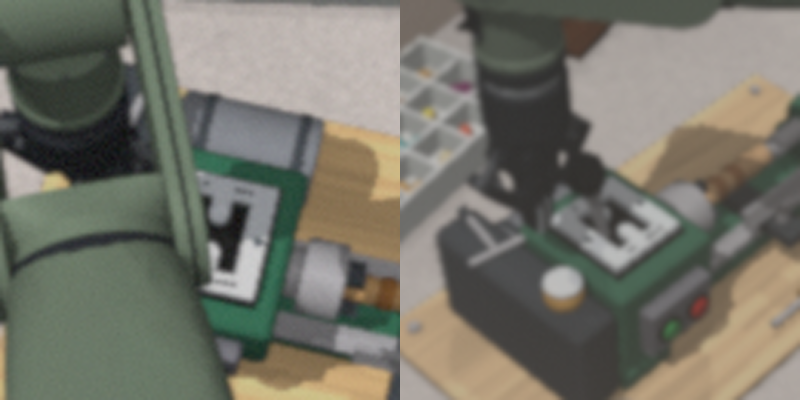

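```bash

python3 -m crank '[{"claw":255,"travel":[0.002,0.01,-0.005],"spin":0},{"claw":255,"travel":[0.002,0.02,-0.005],"spin":0},{"claw":255,"travel":[0.002,0.025,-0.005],"spin":0},{"claw":255,"travel":[0.002,0.03,-0.005],"spin":0},{"claw":255,"travel":[0.002,0.034,-0.005],"spin":0},{"claw":255,"travel":[0.002,0.038,-0.005],"spin":0},{"claw":255,"travel":[0.002,0.042,-0.005],"spin":0}]'
python3 go.py 0.0 0.0 0.255
python3 snap.py f
```

```text
clock: 6.1
tcp_pos: [0.6036, 0.1844, 0.4304]
orientation: [-179.9, -0.1, -10.4]
ft_force: [0.3, 3.1, 2.8]
width: 0.0001
t 6.1 lathe xy [0.0021 0.0568] tip z 0.2574 ori [-1.7992e+02 -8.0000e-02 -1.0370e+01] F lathe [-0.2  3.1] 2.8 w 0.0001 J [  9.  18.  78.   0.  84. 109.]
travel [-0.0021  0.0568  0.0024] spin 0.0005
```

View pics/f.png

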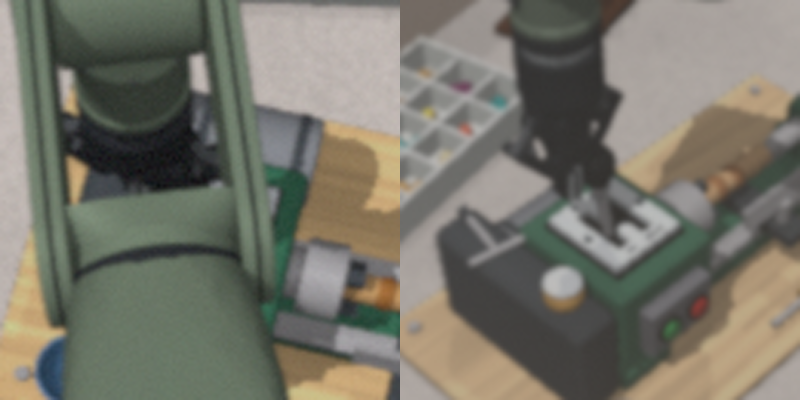

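```bash

python3 -m crank '[{"claw":255,"travel":[-0.001,0.004,0],"spin":0},{"claw":255,"travel":[-0.001,0.008,0],"spin":0},{"claw":255,"travel":[-0.001,0.012,0],"spin":0},{"claw":255,"travel":[-0.001,0.016,0],"spin":0},{"claw":255,"travel":[-0.001,0.02,0],"spin":0},{"claw":255,"travel":[-0.001,0.024,0],"spin":0},{"claw":255,"travel":[-0.001,0.028,0],"spin":0},{"claw":255,"travel":[-0.001,0.032,0],"spin":0},{"claw":255,"travel":[-0.001,0.036,0],"spin":0}]'
python3 go.py 0.0 0.0 0.255
python3 snap.py g
```

```text
clock: 6.95
tcp_pos: [0.5958, 0.1487, 0.4295]
orientation: [180.0, 0.0, -10.4]
ft_force: [-1.2, 1.9, 1.1]
width: 0.0002
t 6.95 lathe xy [0.0009 0.0203] tip z 0.2565 ori [ 1.7998e+02  3.0000e-02 -1.0390e+01] F lathe [-1.5  1.6] 1.1 w 0.0002 J [  6.  16.  81.  -0.  84. 106.]
travel [-0.0009  0.0203  0.0015] spin 0.0001
```

View pics/g.png

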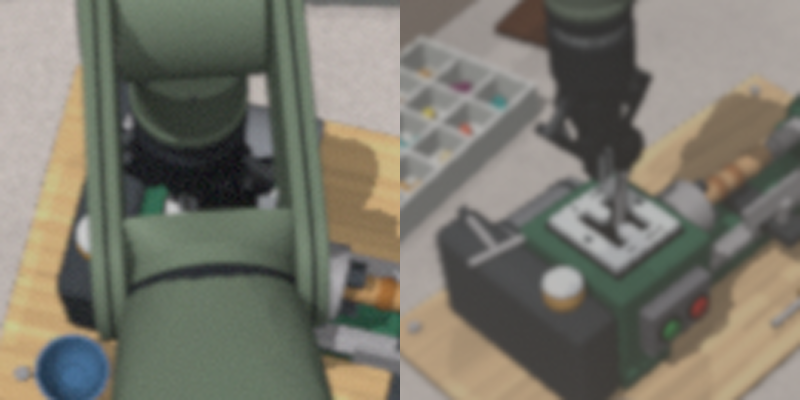

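```bash

python3 -m crank '[{"claw":255,"travel":[-0.001,0.003,0],"spin":0},{"claw":255,"travel":[-0.001,0.006,0],"spin":0},{"claw":255,"travel":[-0.001,0.009,0],"spin":0},{"claw":255,"travel":[-0.001,0.012,0],"spin":0},{"claw":255,"travel":[-0.001,0.014,0],"spin":0},{"claw":255,"travel":[-0.001,0.016,0],"spin":0}]'
python3 go.py 0.0 0.0 0.255
python3 snap.py h
```

```text
clock: 7.55
tcp_pos: [0.592, 0.1334, 0.4293]
orientation: [180.0, 0.0, -10.4]
ft_force: [0.7, 1.0, -0.7]
width: 0.0002
t 7.55 lathe xy [-0.0001  0.0045] tip z 0.2563 ori [ 1.800e+02  3.000e-02 -1.039e+01] F lathe [0.5 1.1] -0.7 w 0.0002 J [  5.  15.  82.   0.  83. 105.]
travel [0.0001 0.0045 0.0013] spin 0.0002
```

View pics/h.png

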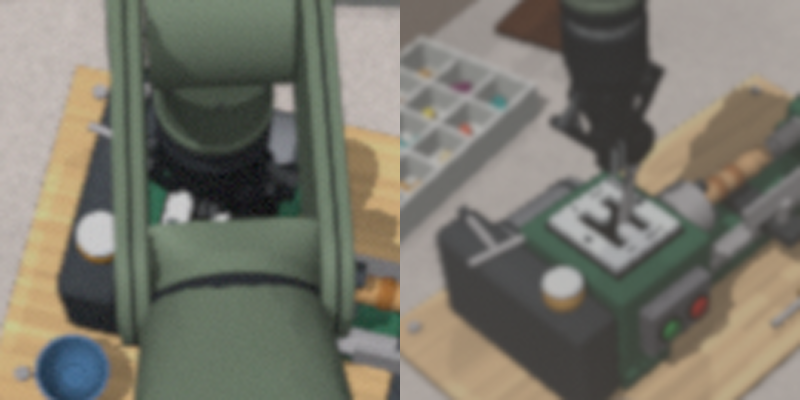

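```bash

python3 -m crank '[{"claw":255,"travel":[0,0.0015,0],"spin":0},{"claw":255,"travel":[0,0.003,0],"spin":0},{"claw":255,"travel":[0,0.003,0],"spin":0}]'
python3 go.py 0.0 0.0 0.255
python3 -m crank '[{"claw":255,"travel":[0,0.0015,0],"spin":0},{"claw":255,"travel":[0,0.0015,0],"spin":0}]'
python3 go.py 0.0 0.0 0.255
python3 snap.py i
```

```text
clock: 7.9
tcp_pos: [0.5915, 0.1305, 0.4295]
orientation: [180.0, 0.0, -10.4]
ft_force: [1.0, 2.0, -0.9]
width: 0.0
t 7.9 lathe xy [-0.0001  0.0016] tip z 0.2565 ori [ 1.7998e+02  3.0000e-02 -1.0390e+01] F lathe [0.6 2.2] -0.9 w 0.0 J [  4.  15.  82.  -0.  83. 105.]
travel [0.0001 0.0016 0.0015] spin 0.0002
clock: 8.07
tcp_pos: [0.5912, 0.1291, 0.4296]
orientation: [180.0, 0.0, -10.4]
ft_force: [0.3, 1.5, -0.8]
width: 0.0002
t 8.07 lathe xy [-0.0001  0.0002] tip z 0.2566 ori [ 1.7999e+02  2.0000e-02 -1.0390e+01] F lathe [0.  1.6] -0.8 w 0.0002 J [  4.  14.  82.  -0.  83. 105.]
travel [0.0001 0.0002 0.0016] spin 0.0002
```

View pics/i.png

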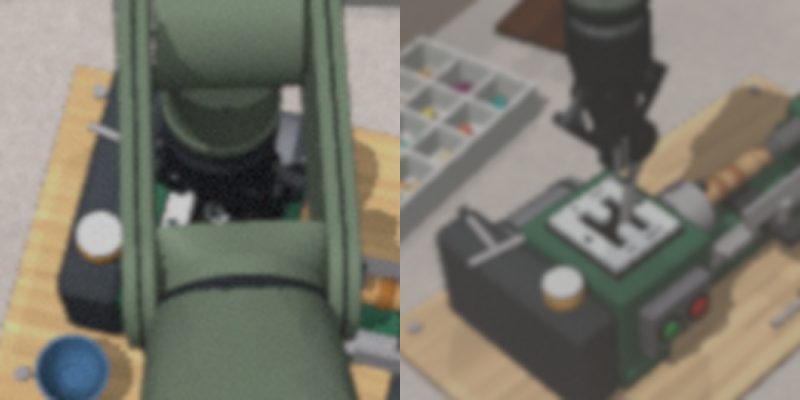

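```bash

python3 -m crank '[{"claw":255,"travel":[0,0.0015,0],"spin":0},{"claw":255,"travel":[0,0.0025,0],"spin":0},{"claw":255,"travel":[0,0.0025,0],"spin":0}]'
python3 go.py
python3 -m crank '[{"claw":255,"travel":[0,0.0015,0],"spin":0},{"claw":255,"travel":[0,0.0015,0],"spin":0}]'
python3 go.py
```

```text
clock: 8.42
tcp_pos: [0.5908, 0.1266, 0.4296]
orientation: [180.0, 0.0, -10.4]
ft_force: [-0.3, 1.9, -1.2]
width: -0.0002
t 8.42 lathe xy [-0.0001 -0.0024] tip z 0.2566 ori [ 1.7999e+02  2.0000e-02 -1.0390e+01] F lathe [-0.6  1.8] -1.2 w -0.0002 J [  4.  14.  82.  -0.  83. 104.]
clock: 8.58
tcp_pos: [0.5905, 0.1251, 0.4296]
orientation: [180.0, 0.0, -10.4]
ft_force: [0.3, 1.6, -1.3]
width: 0.0001
t 8.58 lathe xy [-0.0001 -0.0039] tip z 0.2566 ori [ 1.7999e+02  1.0000e-02 -1.0390e+01] F lathe [-0.   1.6] -1.3 w 0.0001 J [  4.  14.  82.  -0.  83. 104.]
```

```bash

python3 -m crank '[{"claw":255,"travel":[0,0.001,0],"spin":0},{"claw":255,"travel":[0,0.002,0],"spin":0},{"claw":255,"travel":[0,0.002,0],"spin":0}]'
python3 go.py
python3 snap.py j; python3 - <<'E'
from cell import models
for l in("gearstick","gate_center"): print([(r["p"],r["pixel"]) for r in models.mark_of("side",l)[:2]])
import cv2
from cell import cams
im=cams.read_camera("side")[:,:,::-1]; cv2.imwrite("pics/j2.png",cv2.resize(im[120:195,250:350],(800,600),interpolation=cv2.INTER_CUBIC))
E
```

```text
clock: 8.83
tcp_pos: [0.5902, 0.1236, 0.4296]
orientation: [-179.9, 0.0, -10.4]
ft_force: [0.4, 3.3, -1.3]
width: -0.0001
t 8.83 lathe xy [-0.0002 -0.0054] tip z 0.2566 ori [-1.7994e+02  1.0000e-02 -1.0370e+01] F lathe [-0.2  3.4] -1.3 w -0.0001 J [  4.  14.  83.   0.  83. 104.]
[(0.67, [298.9, 156.0])]
[(0.98, [289.6, 182.0])]
```

View pics/j2.png

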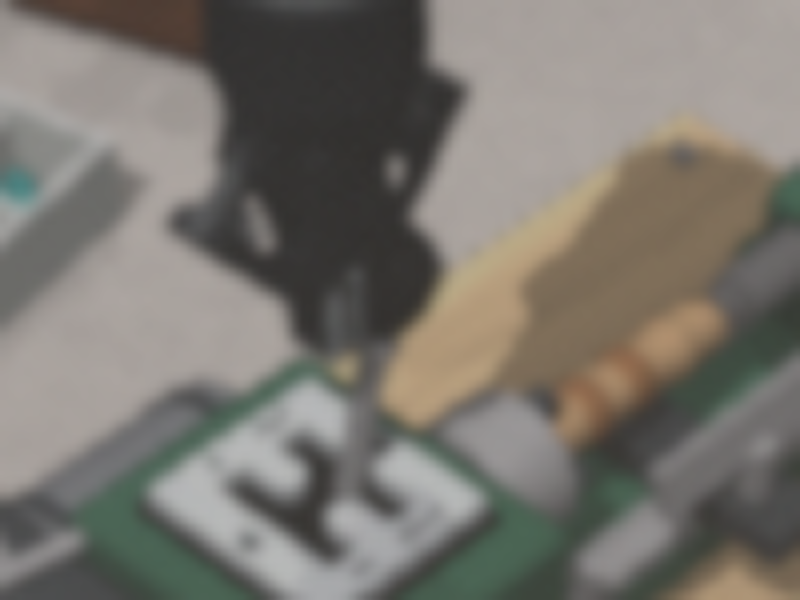

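```bash

python3 -m crank '[{"claw":255,"travel":[0,-0.02,0],"spin":0},{"claw":255,"travel":[0,-0.03,0],"spin":0},{"claw":255,"travel":[-0.03,-0.03,0],"spin":0},{"claw":255,"travel":[-0.055,-0.03,0],"spin":0},{"claw":255,"travel":[-0.055,-0.03,0],"spin":0},{"claw":255,"travel":[-0.055,0.002,0],"spin":0},{"claw":255,"travel":[-0.055,0.031,0.003],"spin":0},{"claw":255,"travel":[-0.055,0.031,0.003],"spin":0},{"claw":255,"travel":[-0.055,0.031,0.003],"spin":0}]'
python3 go.py -.031 -.037 .253
python3 snap.py k
```

```text
clock: 9.83
tcp_pos: [0.5308, 0.1013, 0.4272]
orientation: [179.9, -0.1, -10.5]
ft_force: [0.1, -0.1, -0.3]
width: 0.0002
t 9.83 lathe xy [-0.0545 -0.0381] tip z 0.2542 ori [ 1.7995e+02 -7.0000e-02 -1.0530e+01] F lathe [ 0.1 -0.1] -0.3 w 0.0002 J [  2.   7.  92.  -0.  82. 102.]
travel [ 0.0235 -0.0011  0.0012] spin -0.0022
```

View pics/k.png

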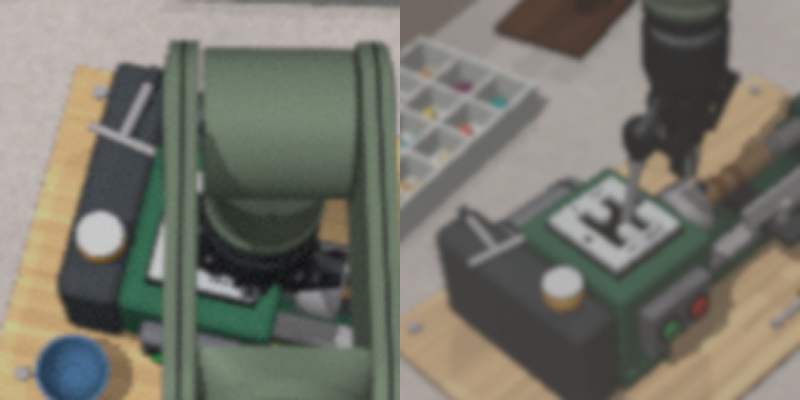

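```bash

python3 -m crank '[{"claw":255,"travel":[0.01,0,0.001],"spin":0},{"claw":255,"travel":[0.018,0,0.001],"spin":0},{"claw":255,"travel":[0.022,0,0.001],"spin":0},{"claw":255,"travel":[0.026,0,0.001],"spin":0},{"claw":255,"travel":[0.03,0,0.001],"spin":0},{"claw":255,"travel":[0.034,0,0.001],"spin":0},{"claw":255,"travel":[0.038,0,0.001],"spin":0}]'
python3 go.py
python3 snap.py l
```

```text
clock: 10.52
tcp_pos: [0.5681, 0.096, 0.4257]
orientation: [180.0, 0.0, -10.4]
ft_force: [-2.8, -0.4, 2.0]
width: 0.0003
t 10.52 lathe xy [-0.0169 -0.0365] tip z 0.2527 ori [ 1.7999e+02  5.0000e-02 -1.0370e+01] F lathe [-2.7 -0.9] 2.0 w 0.0003 J [  1.  11.  87.   0.  82. 101.]
```

View pics/l.png

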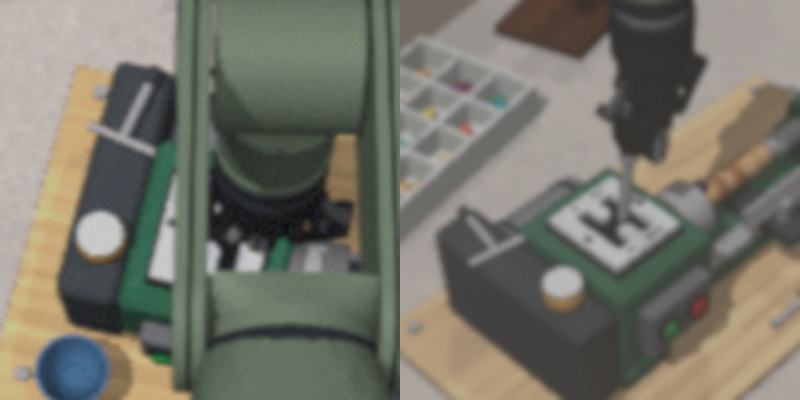

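```bash

python3 -m crank '[{"claw":255,"travel":[0.004,0,0],"spin":0},{"claw":255,"travel":[0.008,0,0],"spin":0},{"claw":255,"travel":[0.012,0,0],"spin":0},{"claw":255,"travel":[0.016,0,0],"spin":0},{"claw":255,"travel":[0.02,0,0],"spin":0},{"claw":255,"travel":[0.023,0,0],"spin":0}]'
python3 go.py
python3 snap.py m
```

```text
clock: 11.12
tcp_pos: [0.5909, 0.0916, 0.4252]
orientation: [180.0, 0.0, -10.4]
ft_force: [-1.9, 1.1, 0.1]
width: 0.0002
t 11.12 lathe xy [ 0.0064 -0.0367] tip z 0.2522 ori [ 1.800e+02  4.000e-02 -1.039e+01] F lathe [-2.   0.7] 0.1 w 0.0002 J [  1.  14.  84.   0.  83. 101.]
```

View pics/m.png

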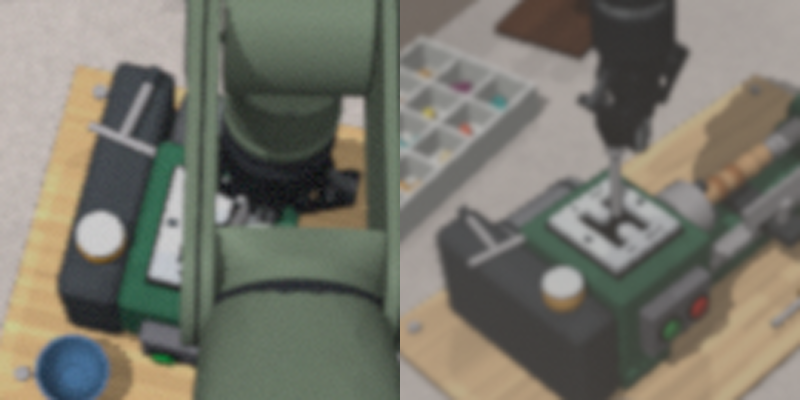

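```bash

python3 -m crank '[{"claw":255,"travel":[0.003,0,0],"spin":0},{"claw":255,"travel":[0.005,0,0],"spin":0},{"claw":255,"travel":[0.007,0,0],"spin":0},{"claw":255,"travel":[0.007,0,0],"spin":0}]'
python3 go.py
python3 -m crank '[{"claw":255,"travel":[0.001,0,0],"spin":0},{"claw":255,"travel":[0.002,0,0],"spin":0},{"claw":255,"travel":[0.002,0,0],"spin":0}]'
python3 go.py
```

```text
clock: 11.55
tcp_pos: [0.5975, 0.0905, 0.425]
orientation: [180.0, 0.1, -10.4]
ft_force: [-2.6, 0.9, -2.3]
width: -0.0002
t 11.55 lathe xy [ 0.0131 -0.0367] tip z 0.252 ori [ 1.7999e+02  7.0000e-02 -1.0380e+01] F lathe [-2.7  0.4] -2.3 w -0.0002 J [  0.  15.  83.   0.  83. 101.]
clock: 11.8
tcp_pos: [0.5994, 0.0901, 0.4255]
orientation: [180.0, 0.0, -10.4]
ft_force: [-1.7, -0.2, -1.3]
width: 0.0
t 11.8 lathe xy [ 0.015  -0.0367] tip z 0.2525 ori [ 1.800e+02  2.000e-02 -1.038e+01] F lathe [-1.7 -0.5] -1.3 w 0.0 J [  0.  15.  82.  -0.  83. 101.]
```

```bash

python3 -m crank '[{"claw":255,"travel":[0.001,0,0],"spin":0},{"claw":255,"travel":[0.002,0,0],"spin":0},{"claw":255,"travel":[0.002,0,0],"spin":0}]'
python3 go.py
python3 -m crank '[{"claw":255,"travel":[0.001,0,0],"spin":0},{"claw":255,"travel":[0.001,0,0],"spin":0}]'
python3 go.py
```

```text
clock: 12.05
tcp_pos: [0.6015, 0.0897, 0.4257]
orientation: [180.0, -0.0, -10.4]
ft_force: [-2.5, 1.1, -2.3]
width: -0.0001
t 12.05 lathe xy [ 0.0171 -0.0367] tip z 0.2527 ori [ 1.800e+02 -1.000e-02 -1.039e+01] F lathe [-2.6  0.6] -2.3 w -0.0001 J [  0.  15.  82.  -0.  83. 101.]
clock: 12.22
tcp_pos: [0.6024, 0.0895, 0.4257]
orientation: [-180.0, -0.0, -10.4]
ft_force: [-2.9, 0.5, -1.6]
width: 0.0001
t 12.22 lathe xy [ 0.0181 -0.0367] tip z 0.2527 ori [-1.800e+02 -1.000e-02 -1.038e+01] F lathe [-2.9 -0. ] -1.6 w 0.0001 J [  0.  15.  82.  -0.  83. 101.]
```

Still sliding at about 2.5 N with no stop felt, so I keep going in 1 mm steps.

```bash

python3 -m crank '[{"claw":255,"travel":[0.001,0,0],"spin":0},{"claw":255,"travel":[0.001,0,0],"spin":0}]'
python3 -m crank '[{"claw":255,"travel":[0.001,0,0],"spin":0},{"claw":255,"travel":[0.001,0,0],"spin":0}]'
python3 go.py; python3 snap.py n
```

```text
clock: 12.38
tcp_pos: [0.6034, 0.0894, 0.4257]
orientation: [180.0, -0.0, -10.4]
ft_force: [-2.9, 1.1, -2.3]
width: -0.0
clock: 12.55
tcp_pos: [0.6044, 0.0892, 0.4257]
orientation: [-180.0, -0.0, -10.4]
ft_force: [-2.6, 1.0, -1.9]
width: 0.0004
t 12.55 lathe xy [ 0.0201 -0.0367] tip z 0.2527 ori [-1.800e+02 -1.000e-02 -1.039e+01] F lathe [-2.7  0.5] -1.9 w 0.0004 J [  0.  15.  82.   0.  83. 101.]
```

View pics/n.png

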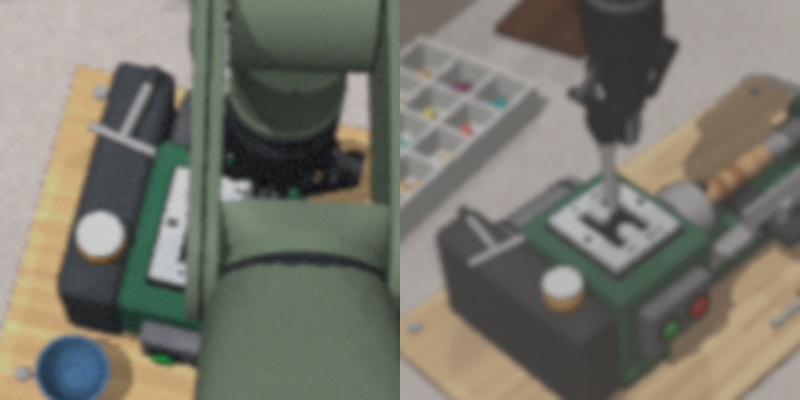

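```bash

python3 -m crank '[{"claw":255,"travel":[0.001,0,0],"spin":0},{"claw":255,"travel":[0.001,0,0],"spin":0}]'
python3 go.py
python3 -m crank '[{"claw":255,"travel":[0.001,0,0],"spin":0},{"claw":255,"travel":[0.001,0,0],"spin":0}]'
python3 go.py
```

```text
clock: 12.82
tcp_pos: [0.6054, 0.089, 0.4257]
orientation: [180.0, -0.0, -10.4]
ft_force: [-2.4, 1.0, -1.7]
width: -0.0002
t 12.82 lathe xy [ 0.021  -0.0367] tip z 0.2527 ori [180.    -0.   -10.38] F lathe [-2.5  0.5] -1.7 w -0.0002 J [  0.  15.  81.  -0.  83. 101.]
clock: 12.98
tcp_pos: [0.6064, 0.0888, 0.4257]
orientation: [-180.0, -0.0, -10.4]
ft_force: [-2.6, 0.4, -2.3]
width: 0.0002
t 12.98 lathe xy [ 0.0221 -0.0367] tip z 0.2527 ori [-180.     -0.    -10.38] F lathe [-2.7 -0. ] -2.3 w 0.0002 J [  0.  16.  81.   0.  83. 101.]
```

```bash

python3 -m crank '[{"claw":255,"travel":[0.001,0,0],"spin":0},{"claw":255,"travel":[0.001,0,0],"spin":0}]'
python3 go.py
python3 -m crank '[{"claw":255,"travel":[0.001,0,0],"spin":0},{"claw":255,"travel":[0.001,0,0],"spin":0}]'
python3 go.py; python3 - <<'E'
from h import *
im=cams.read_camera("side")[:,:,::-1]; cv2.imwrite("pics/o.png",cv2.resize(im[120:195,250:350],(800,600),interpolation=cv2.INTER_CUBIC))
E
```

```text
clock: 13.15
tcp_pos: [0.6073, 0.0887, 0.4256]
orientation: [180.0, 0.0, -10.4]
ft_force: [-3.9, 0.3, -1.6]
width: 0.0002
t 13.15 lathe xy [ 0.023  -0.0367] tip z 0.2526 ori [ 1.800e+02  2.000e-02 -1.038e+01] F lathe [-3.9 -0.5] -1.6 w 0.0002 J [  0.  16.  81.   0.  83. 101.]
clock: 13.32
tcp_pos: [0.6081, 0.0885, 0.4255]
orientation: [180.0, 0.1, -10.4]
ft_force: [-4.8, 0.1, -2.5]
width: -0.0001
t 13.32 lathe xy [ 0.0238 -0.0367] tip z 0.2525 ori [ 1.800e+02  7.000e-02 -1.038e+01] F lathe [-4.7 -0.7] -2.5 w -0.0001 J [  0.  16.  81.   0.  83. 101.]
```

View pics/o.png

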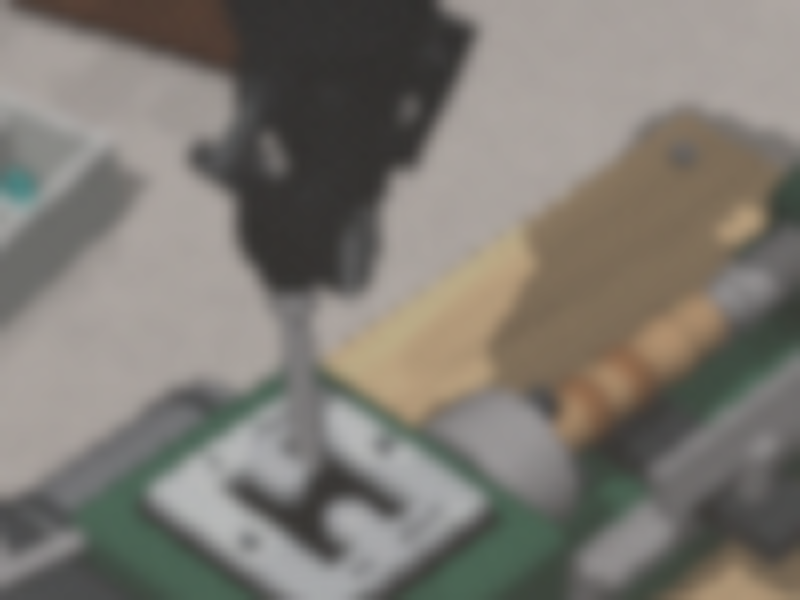

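```bash

python3 -m crank '[{"claw":255,"travel":[0.001,0,0],"spin":0},{"claw":255,"travel":[0.002,0,0],"spin":0},{"claw":255,"travel":[0.002,0,0],"spin":0}]'
python3 go.py
```

```text
clock: 13.62
tcp_pos: [0.6096, 0.0883, 0.4252]
orientation: [180.0, 0.2, -10.4]
ft_force: [-7.2, 1.9, -1.2]
width: 0.0001
t 13.62 lathe xy [ 0.0253 -0.0366] tip z 0.2522 ori [179.98   0.21 -10.37] F lathe [-7.4  0.5] -1.2 w 0.0001 J [  0.  16.  81.   0.  83. 101.]
```

The force now climbs steadily (2.7, 4.7, 7.4 N), so the stick is on its end stop. I back straight off and look.

```bash

python3 -m crank '[{"claw":255,"travel":[-0.02,0,0],"spin":0},{"claw":255,"travel":[-0.05,0,0],"spin":0},{"claw":255,"travel":[-0.09,0,-0.02],"spin":0},{"claw":255,"travel":[-0.12,0.03,-0.06],"spin":0},{"claw":255,"travel":[-0.12,0.07,-0.1],"spin":0},{"claw":255,"travel":[-0.12,0.11,-0.1],"spin":0},{"claw":255,"travel":[-0.12,0.15,-0.1],"spin":0},{"claw":255,"travel":[-0.12,0.19,-0.1],"spin":0},{"claw":255,"travel":[-0.12,0.23,-0.1],"spin":0},{"claw":255,"travel":[-0.12,0.25,-0.1],"spin":0},{"claw":255,"travel":[-0.12,0.25,-0.1],"spin":0}]'
python3 go.py; python3 snap.py p;python3 pred.py|tail -4; python3 - <<'E'
from cell import models
for c in("side","top"): print([(r["p"],r["pixel"]) for r in models.mark_of(c,"gearstick")[:2]])
E
```

```text
clock: 14.53
tcp_pos: [0.4465, -0.1422, 0.5277]
orientation: [179.6, -0.4, -10.9]
ft_force: [0.7, 0.4, 0.0]
width: -0.0001
t 14.53 lathe xy [-0.0935 -0.2928] tip z 0.3547 ori [179.64  -0.36 -10.89] F lathe [0.6 0.5] 0.0 w -0.0001 J [-28.  -6.  92.  -0.  93.  73.]
0.22 0 [297.6 154.4] crop [639. 137.]
0.22 0.075 [294.5 152.7] crop [629. 131.]
0.22 0.15 [291.6 151.2] crop [620. 127.]
0.22 0.3 [285.6 149.2] crop [602. 121.]
[(0.75, [283.3, 149.9])]
[(0.65, [342.5, 138.1])]
```

View pics/p.png

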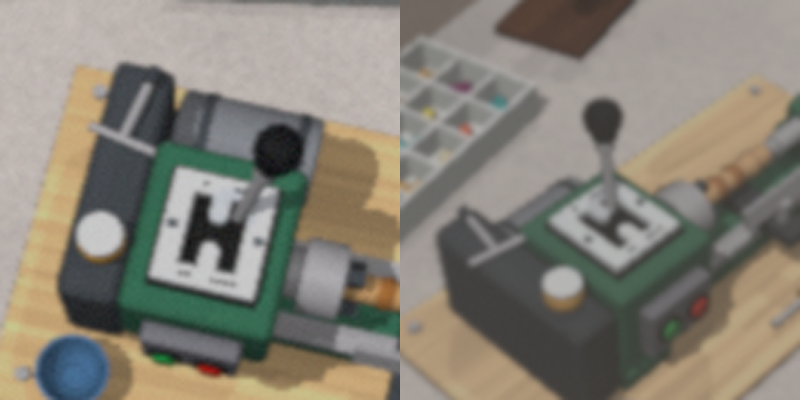

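```bash
python3 - <<'E' | tail -2
import fit; from fit import *
fit.K=[("top",np.array([340,139.4])),("side",np.array([286,149.]))]
m=least_squares(fit.g,[.2,.2]); print(m.x,m.fun)
fit.K=[("top",np.array([342.5,138.1])),("side",np.array([283.3,149.9]))]
m=least_squares(fit.g,[.2,.2]); print(m.x,m.fun)
E
python3 -m crank '[{"claw":255,"travel":[0,0,0],"spin":0},{"claw":255,"travel":[0,0,0],"spin":0}]' >/dev/null
python3 -c "
from cell import cams;import cv2
cv2.imwrite('pics/q.png',cams.read_camera('top')[:,:,::-1])"
```

```text
[0.31027196 0.23400498] [ 0.05071337  0.16253499 -0.20065823 -0.07102924]
[0.36276589 0.25415063] [-0.85487476 -0.84176803  1.2735079  -1.64865994]
```

View pics/q.png

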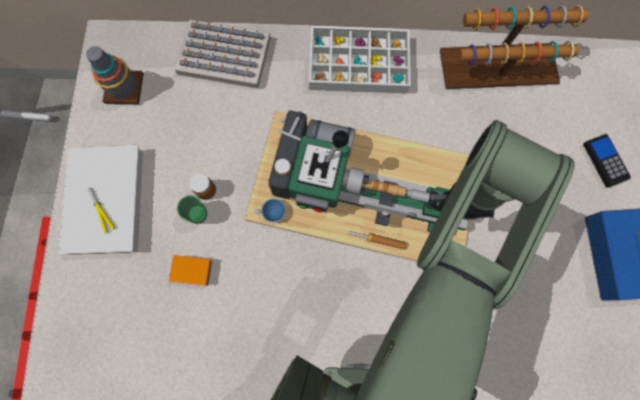

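The fit puts the stick fully forward on the right (fore about 0.31, across about 0.23). The knob is at top pixel (340,139). The bowl (274,210), jar (203,186), cup (192,209), box (190,270), gouge (380,240) and tin (283,166) are where they were in the first picture. The gripper is clear of everything.

```bash
python3 -c "
from cell import ticket;print(ticket.sign_off())"
```

```text
the job is handed in; nothing more can be done
None
```

The gearstick is in third gear, and I handed the job in at about 15 s of the 45 s allowed.

- **Moves:** with the fingers closed, I pushed the stick back about 12 mm along the left leg to neutral and then across to the right. From there I pushed it forward until it met its end stop.
- **Forces:** it slid at about 2–3 N, rising to 7.4 N at most when it met the stop. I never took hold of the stick or the knob.
- **Position check:** after backing off, I located the knob in both pictures. That gave shift_fore about 0.31 (the end is 0.30) and shift_across about 0.23, with errors under 0.3 px. Both are above the required 0.265 and 0.17.
- **Surroundings:** by eye, the last pictures show the loose things where they started, with the arm well clear and touching nothing.

**Disagreements:**
- The network's own knob marks gave about 0.36 and 0.25, with errors up to 1.6 px. I trusted them less, though they also put the stick in third.
- The stop came about 5 mm later than my estimate of the finger's thickness predicted.

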